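# Change the filter of the bench dust extractor

### The job

Lay the pleated filter flat, pleats up, in the open drawer of the grey dust extractor and slide the drawer fully shut. Then take the knurled collar on top of the extractor, press it down and turn it (clockwise seen from above is the short way) until its hidden keyway drops over the pin, and push it fully home against its spring. Finish while still holding it pushed home: do not let go. Leave the other things on the bench where they are.

Things in the scene. Friction and masses are not known exactly. Their poses are not given: they have to be found in the camera images.
- unit: bench dust extractor, a grey cabinet fixed to the bench, 190 (its x) x 170 (its y) x 100 mm high; origin at the centre of its underside, x axis away from its drawer front, z up. Its drawer, in the -x side, stands open; with the drawer open by q mm the tray is uncovered from above from unit x = -74-q mm to -80 mm, the cabinet's top covers the rest
- unit_drawer0 (a joint): how far the drawer is pulled out (m): 0 shut, 0.105 to 0.12 at the start; it slides along the unit's x (pushed towards +x it shuts), about 1 N of friction, no latch. Front plate 15 mm thick, its outer face at unit x = -95 mm minus the opening, top edge 88 mm above the bench
- unit_drawer0_handle (a point): middle of the drawer's bar handle, a level steel bar 85 mm long along the unit's y, about 10 mm thick, 35 mm in front of the front plate, 62 mm above the bench
- tray_floor (a point): centre of the drawer's inner floor, 22 mm above the bench; moves with the drawer. The tray is 145 (unit x) x 128 mm (unit y) inside, its walls 6 mm thick, their top edge 78 mm above the bench
- spigot_seat (a point): on top of the unit, the round seat, 106 mm above the bench, on which the collar's lower edge rests when fully home; on the axis of the upright spigot (fixed). Around the seat a rim 65 mm in outer diameter, its top 117 mm above the bench, level with the collar's lower edge at the start; it hides the pin
- collar: knurled aluminium cap 54 mm in diameter, 48 mm high, hollow below, over the spigot; origin at the centre of its lower edge, 11 mm above the seat at the start. Pushed down 2 mm it stops on a hidden radial pin, unless its keyway is over the pin (within 0.1 rad): then it goes 11 mm down to the seat. Needs 0.5 to 1.4 rad clockwise from above; its own yaw does not tell how much
- collar_grip (a point): on the collar's axis, 38 mm above its lower edge and 10 mm below its top: the height to grip (grip only the upper 24 mm, fingertips must stay above the rim). A spring lifts the collar: 3 N at the start, 10 N at the seat; let go, it rises again
- filter: pleated filter pack, a white plastic frame block 70 (its x) x 56 (its y) x 45 mm high with brown paper pleats on top, 0.12 kg; origin at the centre of its underside, z up; lies on the bench to the left or right of the extractor
- block: bystander: plain wooden block 75 x 50 x 38 mm, on the other side of the extractor from the filter; origin at the centre of its underside
- tile: bystander: carved clay tile 150 x 110 x 14 mm lying on the bench; origin at the centre of its underside
- mug: bystander: mug 80 mm in diameter, 95 mm high; origin at the centre of its underside
- jar: bystander: glaze jar 64 mm in diameter, 90 mm high; origin at the centre of its underside
- brush: bystander: brush lying on the bench; origin near its middle
- graver: bystander: carving tool with a wooden handle lying on the bench; origin near its middle
- stamp: bystander: small wooden stamp 50 x 90 mm, 55 mm high; origin at the centre of its underside

How it is judged:
By the outcome, as a careful person would: the job done as asked, in the order asked, and still so for the second after the job is handed in, while the arm keeps its last pose, push and grip.
It also fails if it takes over 64 s, if anything falls off the work surface, if the arm or the gripper's body presses on something with over 40 N, if the wrist force passes 120 N, or if a joint passes its speed limit or range.

### The arm

A 6-joint arm with a two-finger parallel gripper is mounted at the origin on the work surface. World frame = base frame: x ahead of the robot, y to its left, z up, the work surface at z = 0. Lengths are in m, angles in rad, forces in N, time in s.
With the tool pointing down it reaches from about 0.325 to 0.775 m from the base axis. Payload 5.5 kg.
Tool frame: the origin (TCP) lies at the very end of the fingers, on their centre line; the grasp point (between the pads) lies 19 mm behind it; z points along the fingers, y is the direction in which the jaws open and shut (so a half turn about z gives the same grasp; the last joint's range is limited). The gripper opens to 88 mm and grips with 3 to 60 N. Pads are 20 mm wide; open, the fingers measure 115 mm over their backs; the gripper's body (75 mm by 178 mm) begins 61 mm behind the grasp point.
Start: joints at [-1.382, 0.091, 1.231, -0, 1.82, -0.057], TCP at [0.146, -0.582, 0.223] pointing down, gripper open.
Joint ranges: [-2.87, 2.87], [-0.86, 2.18], [0.17, 2.46], [-1.51, 4.65], [0.06, 2.69], [-2.65, 2.65]. Speed limits (rad/s): [2.57, 2.57, 3.01, 3.14, 3.14, 3.14].

### API

Orientations are given as a unit quaternion [x, y, z, w].
In Python, from cell import env gives the robot as it stands. The module is installed in compiled form; this text tells all that it offers.
- The arm moves only by the tool play_rows, never from a script. Its argument "series" is text: rows parted by semicolons, each of 5 numbers parted by spaces: the gripper command: -1 is fully open, 1 is shut, values between are in proportion, then the shift along the tool's x, y, z in cm, then the turn about the tool's z in rad. In form: claw dx dy dz yaw; .... A call has 1 to 5 rows; each row shifts and turns the pose as measured when the row begins, along the tool's axes as they then stand; what a row does not reach is not made up. A row lasts 1/12 s, in which the tool goes at most 41.7 mm and 7.16 degrees, less where a joint would pass 70% of its speed; a pose out of reach is approached as far as the arm can. A call is refused whole if a number of a shift passes 4.17 or a number of a turn 0.125, either way. A call with a gripper value outside its range is refused whole. The fingers move at their own pace and stop on an object; the grip force is fixed at half the most. Time passes only in rows, so rows that do not move let the fingers close. It gives the time, the measured TCP pose, the force and the opening at its end, in the units of the state.
- env.state(): the state, without advancing time (a new reading comes with each control period).
- env.snapshot(name): name is "side" or "top"; returns a dict with "image" (384x512x3 uint8, red, green, blue), "vfov" (degrees; the focal length in pixels is half the picture's height over the tangent of half this angle, whatever the lens; pixels are square), "cx", "cy" (the principal point, pixels), "eye" and "rotation" of the camera in the world. Camera axes: x right, y down, z forward; pixel columns grow to the right and rows downward; lengths in m; the calibration is good to about 2 mm. A picture is of the moment at which its call begins. There is no depth.
- env.close_job(): hands the job in, once; it reports no verdict.
The state is a dict: "t": time; "q": joint angles; "joint_velocities": joint speeds; "joint_efforts": joint torques, N m; "eef_pos": TCP position; "eef_rot": TCP orientation; "force": force on the tool from outside, world axes, zero at the start; "moment": the same for the moment, N m; "gripper_width": finger opening in m.
Only numpy, scipy, OpenCV 4.12 (cv2) and the standard library are available. Lean on these libraries where they do the work, as an engineer would, in place of code of your own. Each camera call takes 0.05 s, during which the arm holds its last target. There are 200 camera calls.

## Working session

There is one attempt and no reset: what is moved stays moved. The work goes in short steps, Python scripts to look and compute and a tool call to move; the robot and the scene stay as the last step left them, time stands still between calls to the robot, and variables do not carry over. Pictures are saved under pics/ and viewed, about 8 in all and at most 12, crops included, and the job is handed in when it is done.

Besides the shell and the picture viewer there is one more tool, called after ">>>" as name(argument=value, ...) on one line, values as JSON. play_rows: Moves the arm, as the interface text tells. Its arguments: {"type":"object","properties":{"series":{"type":"string"}},"required":["series"]}

```bash
mkdir -p pics
cat > h.py <<'E'
import numpy as np, cv2
from cell import env
def snap(name,fn):
    s=env.snapshot(name); cv2.imwrite('pics/'+fn,s['image'][:,:,::-1]); 
    np.savez('pics/'+fn+'.npz',**{k:v for k,v in s.items() if k!='image'}); return s
def load(fn): return dict(np.load('pics/'+fn+'.npz'))
def px2w(s,u,v,z):
    f=192/np.tan(np.radians(float(s['vfov']))/2)
    d=np.array(s['rotation'])@np.array([(u-s['cx'])/f,(v-s['cy'])/f,1]); e=np.array(s['eye'])
    return e+d*(z-e[2])/d[2]
def w2px(s,p):
    f=192/np.tan(np.radians(float(s['vfov']))/2)
    c=np.array(s['rotation']).T@(np.array(p)-s['eye']); return c[:2]/c[2]*f+[float(s['cx']),float(s['cy'])]
E
python3 - <<'E'
from h import *
for n in('top','side'):
    s=snap(n,n+'0.png'); print({k:v for k,v in s.items() if k!='image'})
    cv2.imwrite(f'pics/{n}0b.png',cv2.resize(s['image'][:,:,::-1],(768,576),interpolation=cv2.INTER_CUBIC))
print(env.state())
E
```

```text
{'vfov': 47.93621008637201, 'cx': 255.57568341817404, 'cy': 195.25658596854313, 'eye': array([0.3219756 , 0.00221542, 1.50852516]), 'rotation': array([ 0.70967163, -0.69959913,  0.05866317, -0.05904134])}
{'vfov': 53.978768722611385, 'cx': 252.05802332562556, 'cy': 199.02847717534797, 'eye': array([ 0.3210979 , -0.67048257,  0.75293322]), 'rotation': array([ 0.89619076, -0.14761795,  0.06433241, -0.41341553])}
{'t': 0.1, 'q': array([-1.38167825e+00,  9.17762192e-02,  1.23175897e+00, -3.49679498e-05,
        1.81978418e+00, -5.67112556e-02]), 'joint_velocities': array([ 1.53900048e-03, -3.75056027e-04, -4.88017947e-03, -2.91844207e-05,
       -1.99582623e-05,  6.53914937e-04]), 'joint_efforts': array([ 2.10186961e-03, -4.47858524e+01, -4.07569420e+01,  7.00785918e-02,
        2.84921669e-02, -1.23161262e-04]), 'eef_pos': array([ 0.1459475 , -0.58170939,  0.22162801]), 'eef_rot': array([ 9.92455654e-01,  1.22601094e-01, -7.40267306e-05, -8.60342953e-04]), 'force': array([0.22516921, 0.09566447, 0.20097578]), 'moment': array([ 0.00574095, -0.03855045, -0.00223031]), 'gripper_width': 0.08797547953536129}
```

View pics/top0b.png

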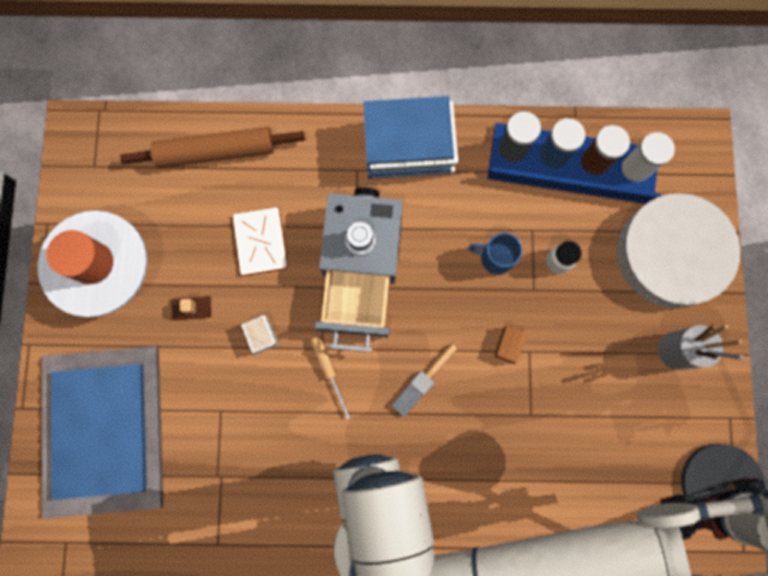

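View pics/side0b.png

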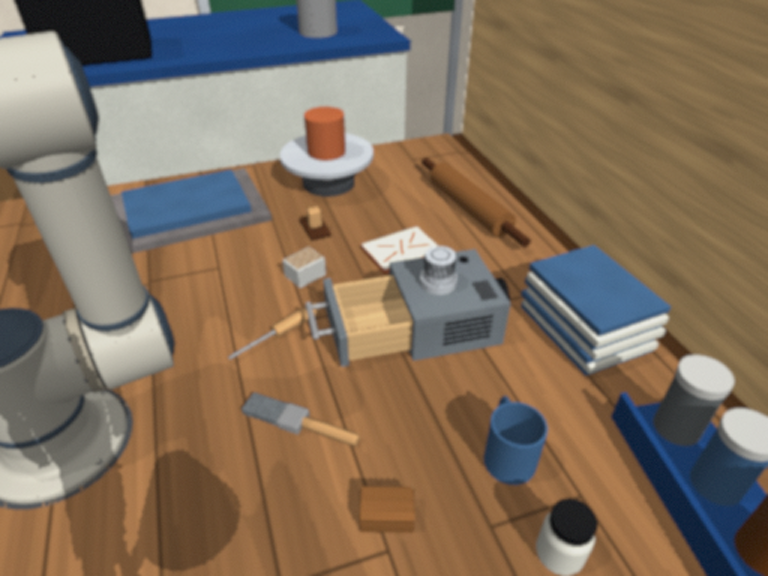

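The top view shows the unit at about (360,265) with its drawer open towards the robot, the handle at (350,345), the filter at (259,334) on the left and the graver at (330,375) in front of the drawer. The side view agrees. I'll enlarge both.

```bash
sed -i 's/^def px2w/from scipy.spatial.transform import Rotation as R\ndef px2w/; s/np.array(s\[.rotation.\])/R.from_quat(s["rotation"]).as_matrix()/' h.py
python3 - <<'E'
from h import *
a=cv2.imread('pics/top0.png')[115:290,145:295]
cv2.imwrite('pics/topc.png',cv2.resize(a,None,fx=3.4,fy=3.4,interpolation=cv2.INTER_CUBIC))
a=cv2.imread('pics/side0.png')[155:255,180:345]
cv2.imwrite('pics/sidec.png',cv2.resize(a,None,fx=4.8,fy=4.8,interpolation=cv2.INTER_CUBIC))
E
```

```text
(no output)
```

View pics/topc.png

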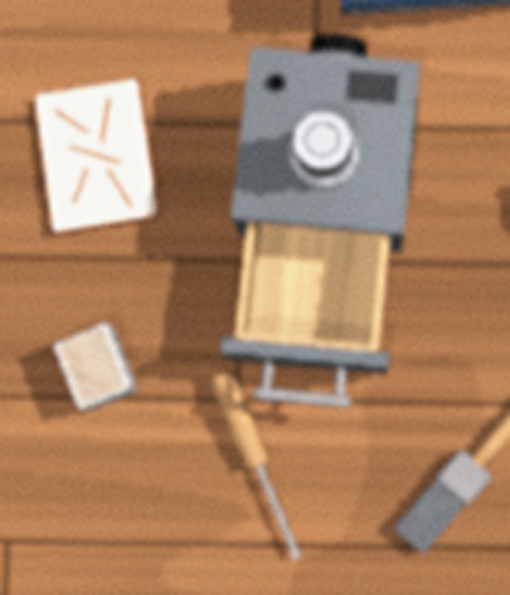

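View pics/sidec.png

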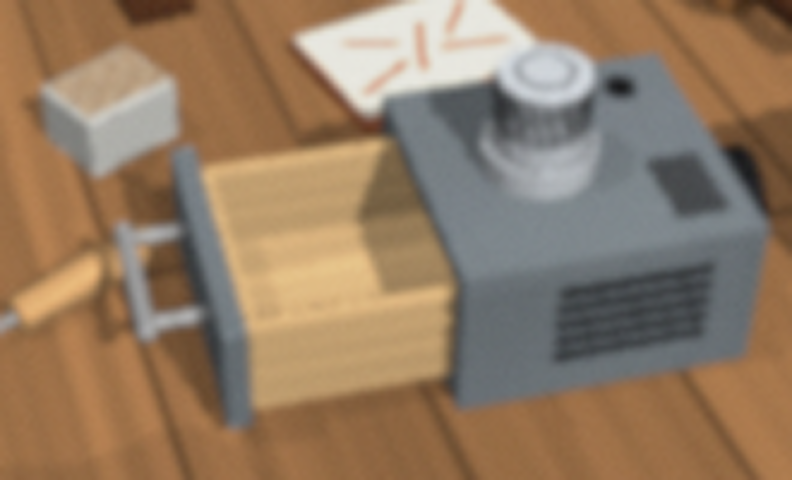

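```bash
cat > fit.py <<'E'
from h import *
from scipy.optimize import least_squares
T,S=load('top0.png'),load('side0.png')
t=lambda x,y:((x+.5)/3.4-.5+145,(y+.5)/3.4-.5+115)
s=lambda x,y:((x+.5)/4.8-.5+180,(y+.5)/4.8-.5+155)
def loc(p,l): c,n=np.cos(p[2]),np.sin(p[2]); return np.array([p[0]+c*l[0]-n*l[1],p[1]+n*l[0]+c*l[1],l[2]])
def fit(obs,p0):
    def r(p): return np.concatenate([w2px(c,loc(p,f(p)))-uv for c,uv,f in obs])
    o=least_squares(r,p0,loss='soft_l1'); return o.x,r(o.x).reshape(-1,2)
k=lambda *a:(lambda p:a)
U=[(T,t(250,48),k(.095,.085,.1)),(T,t(420,62),k(.095,-.085,.1)),(T,t(234,218),k(-.095,.085,.1)),(T,t(404,236),k(-.095,-.085,.1)),
(S,s(385,98),k(-.095,.085,.1)),(S,s(462,282),k(-.095,-.085,.1)),(S,s(768,222),k(.095,-.085,.1)),(S,s(655,55),k(.095,.085,.1)),(S,s(458,407),k(-.095,-.085,0.)),
(T,t(302,397),lambda p:(-.13-p[3],0,.062)),(S,s(135,282),lambda p:(-.13-p[3],0,.062))]
C=[(T,t(322,139),lambda p:(0,0,.165)),(S,s(547,70),lambda p:(0,0,.165))]
F=[(T,t(*a),k(*b,.045)) for a,b in zip([(55,350),(106,323),(132,382),(80,407)],[(-.028,.035),(.028,.035),(.028,-.035),(-.028,-.035)])]
# filter: long side runs image-vertical (world x-ish)
g=[(.035,.028),(.035,-.028),(-.035,-.028),(-.035,.028)]
F=[(T,t(*a),k(*b,.045)) for a,b in zip([(55,350),(106,323),(132,382),(80,407)],g)]
F+=[(S,s(*a),k(*b,.045)) for a,b in zip([(125,45),(178,80),(95,122),(42,92)],g)]
F+=[(S,s(97,175),k(*g[2],0.))]
if __name__=='__main__':
    for n,o,p in(('unit',U,[.6,.05,0,.11]),('collar',C,[.6,.05,0]),('filt',F,[.45,.25,0])):
        x,r=fit(o,p); print(n,x.round(4)); print(r.round(1).tolist())
E
python3 fit.py
```

```text
unit [ 0.6975  0.0582 -0.0733  0.1271]
[[-0.2, -3.5], [-0.4, -3.4], [-1.3, 1.0], [-0.4, 0.1], [-2.0, 0.1], [-0.7, 0.6], [4.5, 0.6], [3.6, -0.8], [-1.1, 1.6], [-0.0, 0.1], [0.2, 0.6]]
collar [0.6769 0.0595 0.    ]
[[-0.4, -0.2], [-0.0, 0.6]]
filt [0.4725 0.2887 0.4513]
[[-0.7, -1.6], [-0.6, -0.5], [-0.1, 0.6], [-0.0, 0.3], [-0.2, 0.4], [-0.0, 0.4], [-0.2, 1.2], [-0.2, -0.3], [0.8, 1.5]]
```

```bash
sed -i 's/(-\.095,/(-.08,/g; s/k(-\.095,/k(-.08,/g' fit.py; python3 fit.py
python3 - <<'E'
from h import *
S=load('side0.png');T=load('top0.png')
# test for lens: base / other known? graver handle top ends
print(px2w(T,145+225/3.4,115+382/3.4,.02),px2w(T,145+255/3.4,115+465/3.4,.02),px2w(T,145+295/3.4,115+555/3.4,.01))
E
```

```text
unit [ 0.6856  0.0585 -0.0797  0.1152]
[[-0.2, -0.3], [-0.4, 0.1], [-1.2, -0.0], [-0.3, -0.6], [-0.7, -0.1], [0.2, 0.4], [0.3, 1.7], [0.1, -0.0], [-0.2, 1.4], [-0.3, 0.1], [0.1, 0.4]]
collar [0.6769 0.0595 0.    ]
[[-0.4, -0.2], [-0.0, 0.6]]
filt [0.4725 0.2887 0.4513]
[[-0.7, -1.6], [-0.6, -0.5], [-0.1, 0.6], [-0.0, 0.3], [-0.2, 0.4], [-0.0, 0.4], [-0.2, 1.2], [-0.2, -0.3], [0.8, 1.5]]
[0.45782357 0.15644271 0.02      ] [0.37467912 0.1236594  0.02      ] [0.28611723 0.08188746 0.01      ]
```

>>> play_rows(series="-1 2.8 -2.4 0 -0.1; -1 2.8 -2.4 0 -0.1; -1 2.3 -2.9 0 0; -1 2.3 -2.9 0 0; -1 2.3 -2.9 0 0")

```text
t: 0.52
eef_pos: [0.2088, -0.409, 0.2141]
eef_rot: [0.975, 0.222, -0.001, -0.007]
force: [0.4, 0.4, 0.2]
gripper_width: 0.0878
```

>>> play_rows(series="-1 2.3 -2.9 0 0; -1 2.3 -2.9 0 0; -1 2.3 -2.9 0 0; -1 2.3 -2.9 0 0; -1 2.3 -2.9 0 0")

```text
t: 0.93
eef_pos: [0.2491, -0.2192, 0.2131]
eef_rot: [0.975, 0.221, -0.001, -0.009]
force: [0.2, 0.4, -0.5]
gripper_width: 0.088
```

```bash
cat >> h.py <<'E'
def to(x,y,z,th=None):
    s=env.state(); p=s['eef_pos']; M=R.from_quat(s['eef_rot']).as_matrix(); a=np.arctan2(M[1,0],M[0,0])
    d=M.T@(np.array([x,y,z])-p)*100
    print('t',round(s['t'],2),'pos',p.round(4),'th',a.round(3),'tilt',M[:2,2].round(4),'w',round(s['gripper_width'],4),'F',s['force'].round(1),'Mz',s['moment'].round(2),'q6',s['q'][5].round(2))
    print('tool cm',d.round(2),'yaw',None if th is None else round(a-th,3))
E
python3 -c "
from h import *
to(.4725,.2887,.15,.4513)"
```

```text
t 0.93 pos [ 0.2491 -0.2192  0.2131] th 0.446 tilt [-0.0061  0.0165] w 0.088 F [ 0.2  0.4 -0.5] Mz [-0.02 -0.05  0.02] q6 0.3
tool cm [ 42.04 -36.09   7.01] yaw -0.006
```

>>> play_rows(series="-1 3.3 -2.2 0 0; -1 3.3 -2.2 0 0; -1 3.3 -2.2 0 0; -1 3.3 -2.2 0 0; -1 3.0 -2.6 0 0")

```text
t: 1.35
eef_pos: [0.3463, -0.0379, 0.2149]
eef_rot: [0.976, 0.218, 0.0, -0.007]
force: [0.3, -0.5, -0.3]
gripper_width: 0.0878
```

>>> play_rows(series="-1 3.0 -2.6 0 0; -1 3.0 -2.6 0 0; -1 3.0 -2.6 0 0; -1 3.0 -2.6 0 0; -1 2.8 -2.8 0 0")

```text
t: 1.77
eef_pos: [0.4245, 0.1553, 0.2161]
eef_rot: [0.976, 0.219, 0.001, -0.007]
force: [0.2, -1.5, 0.4]
gripper_width: 0.0878
```

```bash
python3 -c "
from h import *
to(.4725,.2887,.15,.4513)"
```

```text
t 1.77 pos [0.4245 0.1553 0.2161] th 0.442 tilt [-0.0011  0.0131] w 0.0878 F [ 0.2 -1.5  0.4] Mz [-0.05 -0.02  0.06] q6 1.4
tool cm [10.01 -9.92  6.78] yaw -0.01
```

>>> play_rows(series="-1 2.6 -2.6 0.5 -0.01; -1 2.6 -2.6 1.5 0; -1 2.4 -2.4 2 0; -1 1.6 -1.6 2 0; -1 0.6 -0.6 0.5 0")

```text
t: 2.18
eef_pos: [0.471, 0.3002, 0.1497]
eef_rot: [0.974, 0.228, 0.002, -0.007]
force: [-0.3, 0.1, -0.9]
gripper_width: 0.0875
```

>>> play_rows(series="-1 0 0 0 0; -1 0 0 0 0")

```text
t: 2.35
eef_pos: [0.4696, 0.3009, 0.1467]
eef_rot: [0.973, 0.229, -0.002, -0.006]
force: [0.8, -0.0, -0.0]
gripper_width: 0.0879
```

```bash
python3 -c "
from h import *
to(.4725,.2887,.016,.4513)
s=snap('top','t1.png'); a=s['image'][180:260,130:230,::-1]
q=snap('side','s1.png'); b=q['image'][100:230,150:290,::-1]
cv2.imwrite('pics/c1.png',np.hstack([cv2.resize(a,(400,320)),cv2.resize(b,(345,320))]))"
```

```text
t 2.35 pos [0.4696 0.3009 0.1467] th 0.462 tilt [-0.0058  0.0109] w 0.0879 F [ 0.8 -0.  -0. ] Mz [ 0.01 -0.01 -0.06] q6 1.61
tool cm [-0.28  1.38 13.05] yaw 0.011
```

View pics/c1.png

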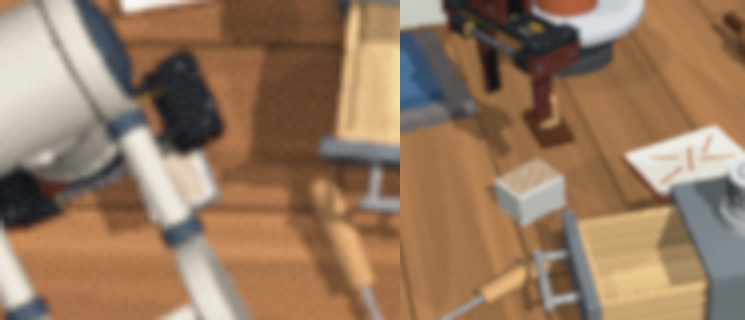

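The crops show the gripper above the filter, fingers either side (side view fingertips at about (495,85) and (548,120), still high), with nothing disturbed. Descending.

>>> play_rows(series="-1 -0.2 1.2 1 0.01; -1 -0.1 0.1 2 0; -1 0 0 2.5 0; -1 0 0 2 0; -1 0 0 0 0")

```text
t: 2.87
eef_pos: [0.4781, 0.2802, 0.0781]
eef_rot: [0.976, 0.219, 0.007, -0.007]
force: [0.2, 0.1, -0.0]
gripper_width: 0.088
```

```bash
python3 -c "
from h import *
to(.4725,.2887,.016,.4513)"
```

```text
t 2.87 pos [0.4781 0.2802 0.0781] th 0.441 tilt [0.0116 0.0166] w 0.088 F [ 0.2  0.1 -0. ] Mz [-0.06  0.05 -0.03] q6 1.59
tool cm [-0.26 -0.94  6.22] yaw -0.011
```

>>> play_rows(series="-1 0 0 0 0; -1 0 0 0 0")

```text
t: 3.03
eef_pos: [0.4788, 0.2774, 0.0796]
eef_rot: [0.976, 0.217, 0.008, -0.007]
force: [0.4, 0.5, 0.7]
gripper_width: 0.088
```

```bash
python3 -c "
from h import *
to(.4725,.2887,.016,.4513)"
```

```text
t 3.03 pos [0.4788 0.2774 0.0796] th 0.437 tilt [0.0129 0.0164] w 0.088 F [0.4 0.5 0.7] Mz [0.04 0.05 0.01] q6 1.59
tool cm [-0.21 -1.23  6.37] yaw -0.014
```

>>> play_rows(series="-1 -0.1 -0.6 0 -0.01; -1 0 0 0 0")

```text
t: 3.2
eef_pos: [0.4766, 0.282, 0.083]
eef_rot: [0.975, 0.221, 0.01, -0.007]
force: [0.1, 0.3, 0.6]
gripper_width: 0.0875
```

```bash
python3 -c "
from h import *
to(.4725,.2887,.016,.4513)"
```

```text
t 3.2 pos [0.4766 0.282  0.083 ] th 0.446 tilt [0.0171 0.0183] w 0.0875 F [0.1 0.3 0.6] Mz [ 0.    0.   -0.01] q6 1.59
tool cm [-0.24 -0.73  6.7 ] yaw -0.006
```

>>> play_rows(series="-1 -0.2 -0.5 1 0; -1 0 -0.1 1.2 0; -1 0 0 1.2 0")

```text
t: 3.45
eef_pos: [0.4755, 0.2896, 0.0533]
eef_rot: [0.975, 0.221, 0.016, -0.009]
force: [-0.3, -0.9, 0.8]
gripper_width: 0.0884
```

```bash
python3 -c "
from h import *
to(.4725,.2887,.016,.4513)
print(env.state()['joint_velocities'].round(3))
env.snapshot('top');to(.4725,.2887,.016,.4513);print(env.state()['joint_velocities'].round(3))
env.snapshot('top');to(.4725,.2887,.016,.4513)"
```

```text
t 3.45 pos [0.4755 0.2896 0.0533] th 0.446 tilt [0.0271 0.0236] w 0.0884 F [-0.3 -0.9  0.8] Mz [-0.04  0.01 -0.01] q6 1.6
tool cm [-0.44 -0.01  3.72] yaw -0.005
[ 0.013  0.098  0.179  0.005 -0.283  0.003]
t 3.5 pos [0.474  0.2889 0.0497] th 0.447 tilt [0.0226 0.0214] w 0.088 F [-0.3 -0.5 -1.8] Mz [-0.04 -0.01 -0.  ] q6 1.6
tool cm [-0.24 -0.01  3.37] yaw -0.005
[-0.004  0.012  0.013 -0.002  0.058 -0.002]
t 3.55 pos [0.4736 0.2885 0.0501] th 0.446 tilt [0.0212 0.0205] w 0.0877 F [-0.6 -0.2 -0.6] Mz [-0.04  0.01  0.07] q6 1.6
tool cm [-0.19 -0.03  3.41] yaw -0.005
```

>>> play_rows(series="-1 -0.1 0 1 0; -1 -0.1 0 1 0; -1 0 0 0.9 0")

```text
t: 3.8
eef_pos: [0.4728, 0.2887, 0.0196]
eef_rot: [0.975, 0.222, 0.013, -0.008]
force: [-0.2, 0.5, 0.0]
gripper_width: 0.0879
```

```bash
python3 -c "
from h import *
s=snap('side','s2.png');snap('side','s2.png')
to(.4725,.2887,.016,.4513)"
```

```text
t 3.9 pos [0.4716 0.288  0.0179] th 0.447 tilt [0.0189 0.0192] w 0.0877 F [-0.8 -0.5 -0.4] Mz [-0.01 -0.02  0.02] q6 1.6
tool cm [ 0.11 -0.02  0.19] yaw -0.004
```

>>> play_rows(series="1 0 0 0.2 0; 1 0 0 0 0; 1 0 0 0 0; 1 0 0 0 0; 1 0 0 0 0")

```text
t: 4.32
eef_pos: [0.4722, 0.2882, 0.0163]
eef_rot: [0.975, 0.221, 0.012, -0.007]
force: [-1.0, 0.7, 0.5]
gripper_width: 0.0579
```

```bash
python3 -c "
from h import *
to(.4725,.2887,.016,.4513)"
```

```text
t 4.32 pos [0.4722 0.2882 0.0163] th 0.446 tilt [0.0197 0.0197] w 0.0579 F [-1.   0.7  0.5] Mz [ 0.07  0.07 -0.04] q6 1.6
tool cm [ 0.05 -0.04  0.03] yaw -0.005
```

Gripping nearly complete (58 mm); settle, then lift.

>>> play_rows(series="1 0 0 0 0; 1 0 0 0 0; 1 0 0 -0.8 0; 1 0 0 -2 0; 1 0 0 -2.5 0")

```text
t: 4.73
eef_pos: [0.468, 0.2854, 0.0654]
eef_rot: [0.975, 0.221, 0.006, -0.006]
force: [0.7, -1.5, -0.7]
gripper_width: 0.0558
```

>>> play_rows(series="1 0 0 -2.5 0; 1 0 0 -2.5 0.05; 1 0 0 -2.5 0.1; 1 0 0 -2 0.1; 1 0 0 -1 0.1")

```text
t: 5.15
eef_pos: [0.4665, 0.2835, 0.1809]
eef_rot: [0.999, 0.043, 0.007, -0.008]
force: [0.6, -0.7, -0.7]
gripper_width: 0.0563
```

```bash
python3 -c "
from h import *
env.snapshot('top')
to(.5515,.0692,.15,-.08)"
```

```text
t 5.2 pos [0.4672 0.2838 0.1831] th 0.079 tilt [0.0166 0.0177] w 0.0561 F [-1.5 -0.6  1.3] Mz [-0.03  0.02 -0.06] q6 1.97
tool cm [ 6.66 22.11  3.07] yaw 0.159
```

>>> play_rows(series="1 1 2.5 0 0.07; 1 1.5 3.4 0 0.07; 1 1.7 3.4 0 0.01; 1 1.7 3.4 0 0; 1 1.7 3 0 0")

```text
t: 5.62
eef_pos: [0.5393, 0.1265, 0.1843]
eef_rot: [1.0, -0.027, 0.01, -0.012]
force: [1.1, 0.6, -0.6]
gripper_width: 0.056
```

>>> play_rows(series="1 0.7 1.6 0 0; 1 0.3 0.8 0 0; 1 0 0 0 0")

```text
t: 5.87
eef_pos: [0.5496, 0.0942, 0.1823]
eef_rot: [1.0, -0.028, 0.009, -0.01]
force: [0.1, -0.1, -1.6]
gripper_width: 0.0563
```

```bash
python3 -c "
from h import *
env.snapshot('top')
to(.5515,.0692,.15,-.08)"
```

```text
t 5.92 pos [0.5493 0.0951 0.1823] th -0.056 tilt [0.019  0.0207] w 0.0561 F [ 0.5 -0.8 -1. ] Mz [-0.    0.02  0.02] q6 1.73
tool cm [0.31 2.64 3.17] yaw 0.024
```

>>> play_rows(series="1 0.1 1.2 0.3 0.02; 1 0.1 0.9 0.8 0; 1 0 0.2 0.8 0; 1 0 0 0.8 0")

```text
t: 6.25
eef_pos: [0.5499, 0.0747, 0.1545]
eef_rot: [0.999, -0.035, 0.01, -0.012]
force: [0.3, 0.4, -0.7]
gripper_width: 0.0563
```

```bash
python3 -c "
from h import *
env.snapshot('top')
s=snap('side','s3.png'); b=s['image'][100:250,170:350,::-1]
cv2.imwrite('pics/c3.png',cv2.resize(b,None,fx=3.3,fy=3.3))
to(.5515,.0692,.04,-.08)"
```

```text
t 6.35 pos [0.549  0.075  0.1527] th -0.071 tilt [0.0179 0.0222] w 0.0558 F [ 0.1 -0.3 -1.2] Mz [0.05 0.01 0.01] q6 1.7
tool cm [ 0.11  0.82 11.26] yaw 0.009
```

View pics/c3.png

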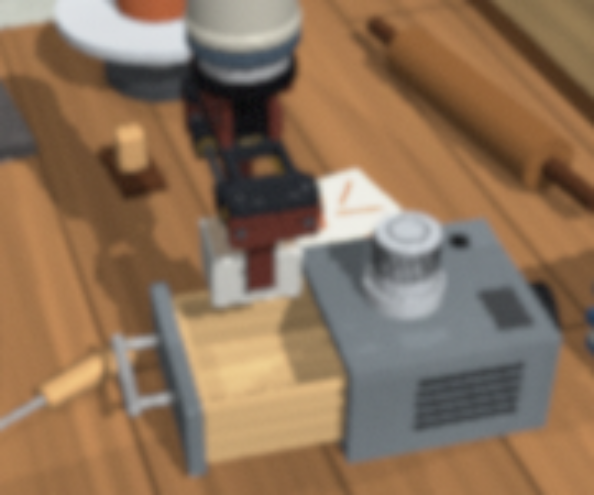

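Filter is held level over the open tray (filter at about (255,280), tray opening (180–345, 295–400)). Lowering.

>>> play_rows(series="1 0.1 0.5 0.6 0.01; 1 0 0.1 1.4 0; 1 0 0 1.6 0; 1 0 0 1.6 0; 1 0 0 1 0")

```text
t: 6.77
eef_pos: [0.5523, 0.0713, 0.0905]
eef_rot: [0.999, -0.04, 0.012, -0.012]
force: [-0.4, 0.3, -2.0]
gripper_width: 0.0563
```

```bash
python3 -c "
from h import *
env.snapshot('top')
to(.5515,.0692,.04,-.08)"
```

```text
t 6.82 pos [0.5514 0.0713 0.0884] th -0.08 tilt [0.021  0.0226] w 0.0561 F [-1.1  0.  -3.3] Mz [-0.02  0.1  -0.02] q6 1.7
tool cm [-0.06  0.32  4.83] yaw 0.0
```

>>> play_rows(series="1 0 0.1 1.2 0; 1 0 0.1 1.2 0; 1 0 0 1 0; 1 0 0 0.6 0")

```text
t: 7.15
eef_pos: [0.5531, 0.0703, 0.0468]
eef_rot: [0.999, -0.04, 0.011, -0.012]
force: [-1.2, -0.2, -1.3]
gripper_width: 0.0558
```

```bash
python3 -c "
from h import *
env.snapshot('top')
to(.5515,.0692,.039,-.08)"
```

```text
t 7.2 pos [0.5525 0.0703 0.0456] th -0.079 tilt [0.022  0.0227] w 0.0559 F [-0.5 -0.3 -2.2] Mz [ 0.05  0.04 -0.01] q6 1.7
tool cm [-0.1   0.13  0.65] yaw 0.001
```

>>> play_rows(series="1 0 0.1 0.4 0; 1 0 0 0.3 0; 1 0 0 0 0")

```text
t: 7.45
eef_pos: [0.5534, 0.0692, 0.039]
eef_rot: [0.999, -0.04, 0.012, -0.012]
force: [0.3, 0.2, -1.3]
gripper_width: 0.0561
```

```bash
python3 -c "
from h import *
env.snapshot('top')
to(.5515,.0692,.039,-.08)"
```

```text
t 7.5 pos [0.5533 0.0693 0.039 ] th -0.079 tilt [0.0238 0.0225] w 0.0558 F [-0.8 -0.4 -0.9] Mz [-0.    0.03  0.01] q6 1.7
tool cm [-0.18  0.02 -0.  ] yaw 0.001
```

>>> play_rows(series="1 0 0 0.1 0; -0.65 0 0 0 0; -0.65 0 0 0 0; -0.65 0 0 0 0; -0.65 0 0 0 0")

```text
t: 7.92
eef_pos: [0.5545, 0.0695, 0.0401]
eef_rot: [0.999, -0.04, 0.013, -0.012]
force: [0.9, 1.0, 0.5]
gripper_width: 0.0723
```

>>> play_rows(series="-0.65 0 0 0 0; -0.65 0 0 -0.5 0; -0.65 0 0 -1.5 0; -0.65 0 0 -2.5 0; -0.65 0 0 -2.5 0")

```text
t: 8.33
eef_pos: [0.5486, 0.0677, 0.1053]
eef_rot: [0.999, -0.04, 0.007, -0.011]
force: [-0.7, -0.6, -0.2]
gripper_width: 0.0725
```

>>> play_rows(series="-0.65 0 0 -2.5 0; -0.65 0 0 -1.5 0; -0.65 -0.5 0 -0.5 0; -0.65 -2 0 0 0; -0.65 -2.5 0 0 0")

```text
t: 8.75
eef_pos: [0.5008, 0.0703, 0.1588]
eef_rot: [0.999, -0.04, 0.012, -0.012]
force: [-0.4, 0.2, -0.2]
gripper_width: 0.0726
```

```bash
python3 -c "
from h import *
to(.43,.079,.14,-.08)
s=snap('side','s4.png'); b=s['image'][100:250,170:350,::-1]
cv2.imwrite('pics/c4.png',cv2.resize(b,None,fx=3.3,fy=3.3))
to(.42,.079,.14,-.08)"
```

```text
t 8.75 pos [0.5008 0.0703 0.1588] th -0.081 tilt [0.0243 0.0227] w 0.0726 F [-0.4  0.2 -0.2] Mz [ 0.01  0.06 -0.  ] q6 1.71
tool cm [-7.17 -0.26  1.72] yaw -0.001
t 8.8 pos [0.4971 0.0708 0.1587] th -0.08 tilt [0.0217 0.023 ] w 0.0719 F [3.  0.7 1.1] Mz [ 0.1  -0.15  0.06] q6 1.71
tool cm [-7.79 -0.16  1.72] yaw 0.0
```

View pics/c4.png

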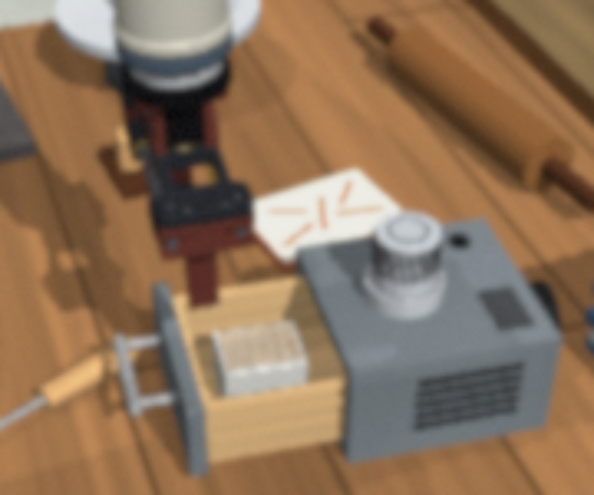

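The filter sits flat, pleats up, in the tray at (260,355), and the gripper is clear. Next: close the fingers and go in front of the handle.

>>> play_rows(series="1 -2.5 0 0 0; 1 -3 0 0 0; 1 -2.5 0 0 0; 1 -1.0 0 0 0; 1 0 0 0.5 0")

```text
t: 9.22
eef_pos: [0.401, 0.0784, 0.1481]
eef_rot: [0.999, -0.04, 0.008, -0.012]
force: [1.1, 0.5, -0.5]
gripper_width: 0.0426
```

```bash
python3 -c "
from h import *
env.snapshot('top')
to(.40,.081,.05,-.08)"
```

```text
t 9.27 pos [0.4012 0.0783 0.1464] th -0.079 tilt [0.015  0.0227] w 0.0389 F [ 0.2  0.  -1.3] Mz [ 0.04 -0.03 -0.04] q6 1.75
tool cm [-0.27 -0.03  9.64] yaw 0.001
```

>>> play_rows(series="1 -0.2 0 1.5 0; 1 -0.1 0 2.2 0; 1 0 0 2.2 0; 1 0 0 1.6 0; 1 0 0 0.8 0")

```text
t: 9.68
eef_pos: [0.4028, 0.0803, 0.0602]
eef_rot: [0.999, -0.04, 0.009, -0.012]
force: [-0.2, -0.0, -0.4]
gripper_width: 0.005
```

```bash
python3 -c "
from h import *
env.snapshot('top')
to(.40,.081,.05,-.08)"
```

```text
t 9.73 pos [0.4021 0.0802 0.0589] th -0.08 tilt [0.0174 0.0225] w 0.0015 F [-0.5  0.6 -0.9] Mz [-0.01  0.05 -0.01] q6 1.75
tool cm [-0.23 -0.04  0.89] yaw 0.0
```

>>> play_rows(series="1 0.5 0 0.8 0; 1 1.2 0 0.2 0; 1 1.2 0 0 0; 1 1.2 0 0 0; 1 1.5 0 0 0")

```text
t: 10.15
eef_pos: [0.4602, 0.0758, 0.0482]
eef_rot: [0.999, -0.039, 0.006, -0.012]
force: [-2.6, -1.0, -0.1]
gripper_width: 0.0003
```

>>> play_rows(series="1 1.5 0 0 0; 1 1.5 0 0 0; 1 1.5 0 0 0; 1 1.2 0 0 0; 1 1.0 0 0 0")

```text
t: 10.57
eef_pos: [0.5334, 0.0699, 0.0481]
eef_rot: [0.999, -0.04, 0.005, -0.012]
force: [-2.1, 0.4, 0.7]
gripper_width: 0.0008
```

```bash
python3 -c "
from h import *
to(.541,.07,.05,-.08)"
```

```text
t 10.57 pos [0.5334 0.0699 0.0481] th -0.08 tilt [0.0112 0.023 ] w 0.0008 F [-2.1  0.4  0.7] Mz [ 0.04  0.3  -0.02] q6 1.7
tool cm [ 0.76 -0.08 -0.18] yaw 0.0
```

>>> play_rows(series="1 0.6 0 0 0; 1 0.5 0 0 0; 1 0.4 0 0 0; 1 0.4 0 0 0")

```text
t: 10.9
eef_pos: [0.5392, 0.0693, 0.0485]
eef_rot: [0.999, -0.039, -0.017, -0.012]
force: [-19.5, 0.0, 10.9]
gripper_width: 0.0004
```

```bash
python3 -c "
from h import *
to(.541,.07,.05,-.08)"
```

```text
t 10.9 pos [0.5392 0.0693 0.0485] th -0.078 tilt [-0.0326  0.0246] w 0.0004 F [-19.5   0.   10.9] Mz [0.06 3.35 0.06] q6 1.7
tool cm [ 0.16 -0.09 -0.16] yaw 0.002
```

>>> play_rows(series="1 -0.8 0 0 0; 1 -1.5 0 0 0; 1 -1.5 0 0 0; 0 -0.5 0 -1.5 0; -0.6 0 0 -3 -0.12")

```text
t: 11.32
eef_pos: [0.4943, 0.0713, 0.0895]
eef_rot: [0.999, 0.021, -0.022, -0.012]
force: [0.3, -0.1, 0.4]
gripper_width: 0.0104
```

>>> play_rows(series="-0.6 0 0 -3.5 -0.12; -1 0 0 -3.5 -0.12; -1 0 0 -3.5 -0.12; -1 0 0 -3 -0.12; -1 0 0 -1.5 -0.12")

```text
t: 11.73
eef_pos: [0.5018, 0.0673, 0.2477]
eef_rot: [0.945, 0.327, -0.015, -0.018]
force: [1.3, -0.5, 1.0]
gripper_width: 0.0435
```

```bash
python3 -c "
from h import *
to(.677,.0595,.2,0)
s=snap('side','s5.png'); b=s['image'][100:250,170:350,::-1]
cv2.imwrite('pics/c5.png',cv2.resize(b,None,fx=3.3,fy=3.3))
to(.677,.0595,.2,0)"
```

```text
t 11.73 pos [0.5018 0.0673 0.2477] th 0.668 tilt [-0.0407  0.0238] w 0.0435 F [ 1.3 -0.5  1. ] Mz [-0.06 -0.06  0.06] q6 0.96
tool cm [13.36 11.64  4.03] yaw 0.668
t 11.78 pos [0.5025 0.0673 0.2502] th 0.675 tilt [-0.0366  0.0241] w 0.0475 F [-2.3 -0.2  2. ] Mz [-0.11  0.01  0.03] q6 0.95
tool cm [13.2  11.71  4.36] yaw 0.675
```

View pics/c5.png

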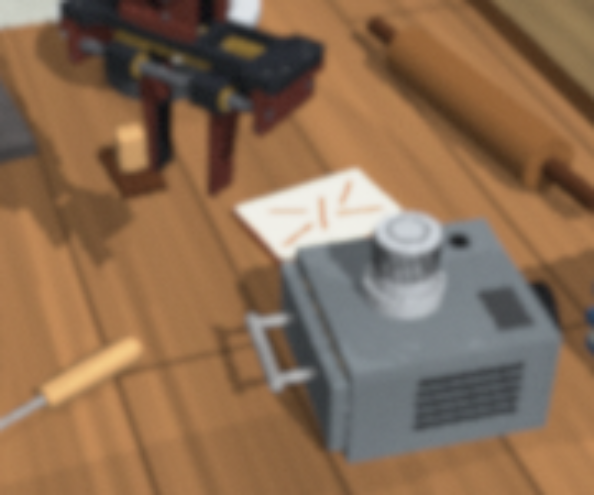

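Drawer is flush: plate gap at (340,330), handle at (266,350), and the graver is undisturbed. Moving over the collar.

>>> play_rows(series="-1 1.8 1.3 0 -0.07; -1 2.3 1.7 0 -0.07; -1 2.3 2.0 0 -0.07; -1 2.2 2.2 0 0; -1 1.5 1.5 0 0")

```text
t: 12.2
eef_pos: [0.6411, 0.0801, 0.252]
eef_rot: [0.903, 0.43, -0.005, -0.016]
force: [-0.4, 0.4, -0.3]
gripper_width: 0.0811
```

```bash
python3 -c "
from h import *
env.snapshot('top')
to(.677,.0595,.2,.9)
S=load('side0.png'); 
for q in(0,.002,.005,.01,.02):
    c=np.cos(-.08);n=np.sin(-.08);x=-.13-q
    print(q,(w2px(S,[.6856+c*x,.0585+n*x,.062])-[170,100])*3.3)"
```

```text
t 12.25 pos [0.6431 0.0802 0.2493] th 0.888 tilt [-0.024   0.0245] w 0.0849 F [-2.3 -0.2 -2.9] Mz [-0.03  0.03  0.03] q6 0.75
tool cm [0.51 4.1  4.79] yaw -0.012
0 [261.73547511 351.98422786]
0.002 [259.40659172 352.38018609]
0.005 [255.9102554  352.97463542]
0.01 [250.07498433 353.96675192]
0.02 [238.37418387 355.95612945]
```

>>> play_rows(series="-1 0.2 1.8 0.5 0; -1 0.1 1.2 0.8 0; -1 0 0.4 0.8 0; -1 0 0 0.6 0")

```text
t: 12.58
eef_pos: [0.6749, 0.0616, 0.2158]
eef_rot: [0.904, 0.427, -0.006, -0.016]
force: [-0.9, -0.1, -0.3]
gripper_width: 0.0879
```

```bash
python3 -c "
from h import *
env.snapshot('top')
to(.677,.0595,.14,.9)"
```

```text
t 12.63 pos [0.6741 0.0618 0.2142] th 0.883 tilt [-0.0278  0.0245] w 0.0877 F [ 0.2  0.  -1.6] Mz [-0.06 -0.05 -0.  ] q6 0.72
tool cm [-0.    0.65  7.4 ] yaw -0.017
```

>>> play_rows(series="-1 0 0.4 1 0; -1 0 0.1 1.6 0; -1 0 0 1.6 0; -1 0 0 1 0; -1 0 0 0.4 0")

```text
t: 13.05
eef_pos: [0.6751, 0.061, 0.1568]
eef_rot: [0.904, 0.427, -0.005, -0.016]
force: [0.1, 0.1, 0.2]
gripper_width: 0.0878
```

```bash
python3 -c "
from h import *
env.snapshot('top')
to(.677,.0595,.14,.9)"
```

```text
t 13.1 pos [0.6749 0.061  0.1562] th 0.882 tilt [-0.0249  0.0249] w 0.0876 F [ 0.5  0.3 -0.7] Mz [-0.03 -0.07  0.02] q6 0.72
tool cm [0.01 0.32 1.61] yaw -0.018
```

>>> play_rows(series="-1 0 0.2 0.8 0; -1 0 0.1 0.6 0; -1 0 0 0.2 0")

```text
t: 13.35
eef_pos: [0.6773, 0.0597, 0.1414]
eef_rot: [0.904, 0.427, -0.004, -0.016]
force: [0.5, -0.5, 0.4]
gripper_width: 0.0874
```

```bash
python3 -c "
from h import *
s=snap('side','s6.png'); b=s['image'][120:210,240:340,::-1]
cv2.imwrite('pics/c6.png',cv2.resize(b,None,fx=5,fy=5,interpolation=cv2.INTER_CUBIC))
to(.677,.0595,.14,.9)"
```

```text
t 13.4 pos [0.6771 0.0598 0.1412] th 0.882 tilt [-0.0218  0.025 ] w 0.088 F [-0.6  0.4  0.3] Mz [-0.   -0.09  0.  ] q6 0.72
tool cm [-0.03  0.01  0.12] yaw -0.018
```

View pics/c6.png

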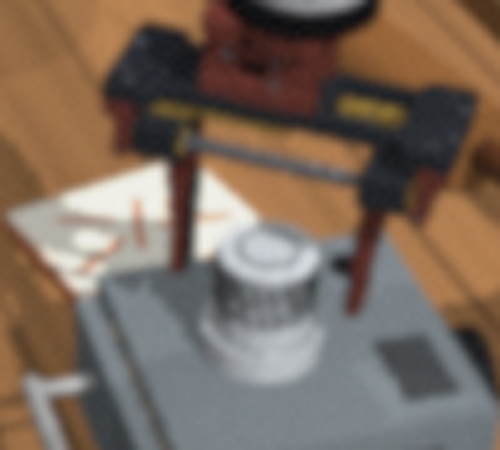

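The fingers straddle the collar (collar at (268,270), fingertips at (178,268) and (355,312)), centred. Closing.

>>> play_rows(series="1 0 0 0.1 0; 1 0 0 0 0; 1 0 0 0 0; 1 0 0 0 0; 1 0 0 0 0")

```text
t: 13.82
eef_pos: [0.6779, 0.0598, 0.142]
eef_rot: [0.904, 0.427, -0.003, -0.015]
force: [-0.1, 0.5, 0.2]
gripper_width: 0.0578
```

>>> play_rows(series="1 0 0 0 0; 1 0 0 0 0")

```text
t: 13.98
eef_pos: [0.678, 0.0599, 0.1423]
eef_rot: [0.904, 0.427, -0.003, -0.015]
force: [-0.2, -0.3, -1.1]
gripper_width: 0.0536
```

```bash
python3 -c "
from h import *
to(.677,.0595,.14,.9)"
```

```text
t 13.98 pos [0.678  0.0599 0.1423] th 0.882 tilt [-0.0187  0.0253] w 0.0536 F [-0.2 -0.3 -1.1] Mz [-0.13 -0.09  0.03] q6 0.72
tool cm [-0.09 -0.05  0.23] yaw -0.018
```

>>> play_rows(series="1 0 0 0.2 0; 1 0 0 0.2 0; 1 0 0 0.2 0.04; 1 0 0 0.2 0.06")

```text
t: 14.32
eef_pos: [0.6786, 0.0605, 0.1399]
eef_rot: [0.924, 0.381, -0.001, -0.014]
force: [-2.5, -0.4, 6.9]
gripper_width: 0.0539
```

```bash
python3 -c "
from h import *
to(.677,.0595,.14,.9)"
```

```text
t 14.32 pos [0.6786 0.0605 0.1399] th 0.782 tilt [-0.0125  0.0261] w 0.0539 F [-2.5 -0.4  6.9] Mz [-0.03  0.52  0.15] q6 0.82
tool cm [-0.19 -0.04 -0.01] yaw -0.118
```

>>> play_rows(series="1 -0.1 0 0.2 0.07; 1 0 0 0.2 0.07; 1 0 0 0.2 0.07; 1 0 0 0.2 0.07; 1 0 0 0.2 0.03")

```text
t: 14.73
eef_pos: [0.679, 0.0602, 0.1399]
eef_rot: [0.974, 0.226, 0.002, -0.013]
force: [-3.0, -0.3, 6.8]
gripper_width: 0.0538
```

```bash
python3 -c "
from h import *
to(.677,.0595,.14,.9)"
```

```text
t 14.73 pos [0.679  0.0602 0.1399] th 0.456 tilt [-0.001   0.0261] w 0.0538 F [-3.  -0.3  6.8] Mz [-0.17  0.59  0.18] q6 1.14
tool cm [-0.21 -0.03 -0.01] yaw -0.444
```

Turned 0.43 rad so far and held on the pin at z 0.140; continuing.

>>> play_rows(series="1 -0.1 0 0.2 0.05; 1 0 0 0.2 0.05; 1 0 0 0.2 0.05; 1 0 0 0.2 0.03; 1 0 0 0.2 0")

```text
t: 15.15
eef_pos: [0.6793, 0.0598, 0.1399]
eef_rot: [0.991, 0.132, 0.007, -0.012]
force: [-4.4, -1.2, 6.8]
gripper_width: 0.0539
```

```bash
python3 -c "
from h import *
to(.677,.0595,.14,.9)"
```

```text
t 15.15 pos [0.6793 0.0598 0.1399] th 0.265 tilt [0.0101 0.0258] w 0.0539 F [-4.4 -1.2  6.8] Mz [-0.02  0.64  0.03] q6 1.33
tool cm [-0.23 -0.04 -0.01] yaw -0.635
```

>>> play_rows(series="1 -0.2 0 0.2 0.05; 1 -0.1 0 0.2 0.05; 1 -0.1 0 0.2 0.05; 1 -0.1 0 0.2 0.03; 1 -0.1 0 0.2 0")

```text
t: 15.57
eef_pos: [0.6783, 0.0591, 0.1394]
eef_rot: [0.999, 0.038, 0.016, -0.013]
force: [-0.0, 0.9, 4.5]
gripper_width: 0.0533
```

```bash
python3 -c "
from h import *
to(.677,.0595,.14,.9)"
```

```text
t 15.57 pos [0.6783 0.0591 0.1394] th 0.076 tilt [0.0304 0.0267] w 0.0533 F [-0.   0.9  4.5] Mz [ 0.01 -0.08  0.06] q6 1.52
tool cm [-0.13 -0.05 -0.06] yaw -0.824
```

>>> play_rows(series="1 0 0 0.4 0; 1 0 0 0.4 0; 1 0 0 0.4 0; 1 0 0 0.4 0")

```text
t: 15.9
eef_pos: [0.679, 0.0593, 0.1384]
eef_rot: [0.999, 0.038, 0.022, -0.012]
force: [-7.6, -2.2, 13.7]
gripper_width: 0.0539
```

```bash
python3 -c "
from h import *
to(.677,.0595,.14,.9)"
```

```text
t 15.9 pos [0.679  0.0593 0.1384] th 0.076 tilt [0.0421 0.0264] w 0.0539 F [-7.6 -2.2 13.7] Mz [-0.19  1.44  0.01] q6 1.52
tool cm [-0.19 -0.04 -0.17] yaw -0.824
```

>>> play_rows(series="1 0 0 0.1 0.06; 1 0 0 0.15 0.06; 1 0 0 0.2 0.04; 1 0 0 0.2 0")

```text
t: 16.23
eef_pos: [0.6792, 0.0583, 0.1382]
eef_rot: [0.999, -0.046, 0.023, -0.013]
force: [-3.6, -0.5, 4.9]
gripper_width: 0.0533
```

```bash
python3 -c "
from h import *
to(.677,.0595,.14,.9)"
```

```text
t 16.23 pos [0.6792 0.0583 0.1382] th -0.092 tilt [0.0477 0.0246] w 0.0533 F [-3.6 -0.5  4.9] Mz [0.07 0.77 0.  ] q6 1.69
tool cm [-0.22 -0.11 -0.18] yaw -0.992
```

>>> play_rows(series="1 0 0 0.2 0.05; 1 0 0 0.2 0.05; 1 0 0 0.2 0.03; 1 0 0 0.2 0; 1 0 0 0.2 0")

```text
t: 16.65
eef_pos: [0.6795, 0.0577, 0.1343]
eef_rot: [0.994, -0.11, 0.025, -0.015]
force: [-4.9, -0.4, 8.6]
gripper_width: 0.0537
```

```bash
python3 -c "
from h import *
to(.677,.0595,.14,.9)"
```

```text
t 16.65 pos [0.6795 0.0577 0.1343] th -0.222 tilt [0.0523 0.0234] w 0.0537 F [-4.9 -0.4  8.6] Mz [-0.06  0.89 -0.02] q6 1.82
tool cm [-0.26 -0.14 -0.58] yaw -1.122
```

>>> play_rows(series="1 0 0 0.3 0; 1 0 0 0.3 0; 1 0 0 0.3 0; 1 0 0 0.3 0")

```text
t: 16.98
eef_pos: [0.6796, 0.0578, 0.1314]
eef_rot: [0.994, -0.107, 0.027, -0.014]
force: [-7.0, -0.8, 15.1]
gripper_width: 0.0536
```

```bash
python3 -c "
from h import *
to(.677,.0595,.13,.9)"
```

```text
t 16.98 pos [0.6796 0.0578 0.1314] th -0.216 tilt [0.0577 0.0228] w 0.0536 F [-7.  -0.8 15.1] Mz [-0.23  1.56 -0.13] q6 1.81
tool cm [-0.3  -0.11  0.12] yaw -1.116
```

>>> play_rows(series="1 0 0 0.5 0; 1 0 0 0.5 0; 1 0 0 0.5 0")

```text
t: 17.23
eef_pos: [0.6799, 0.0578, 0.1312]
eef_rot: [0.994, -0.105, 0.032, -0.014]
force: [-12.1, -0.7, 18.6]
gripper_width: 0.0538
```

```bash
python3 -c "
from h import *
to(.677,.0595,.13,.9)
s=snap('side','s7.png'); b=s['image'][120:210,240:340,::-1]
cv2.imwrite('pics/c7.png',cv2.resize(b,None,fx=5,fy=5,interpolation=cv2.INTER_CUBIC))
to(.677,.0595,.13,.9)"
```

```text
t 17.23 pos [0.6799 0.0578 0.1312] th -0.212 tilt [0.0665 0.0217] w 0.0538 F [-12.1  -0.7  18.6] Mz [-0.36  2.13 -0.22] q6 1.81
tool cm [-0.33 -0.1   0.1 ] yaw -1.112
t 17.28 pos [0.6799 0.0578 0.1312] th -0.212 tilt [0.0667 0.0217] w 0.0536 F [-11.   -0.7  18.7] Mz [-0.32  2.03 -0.14] q6 1.81
tool cm [-0.33 -0.1   0.1 ] yaw -1.112
```

View pics/c7.png

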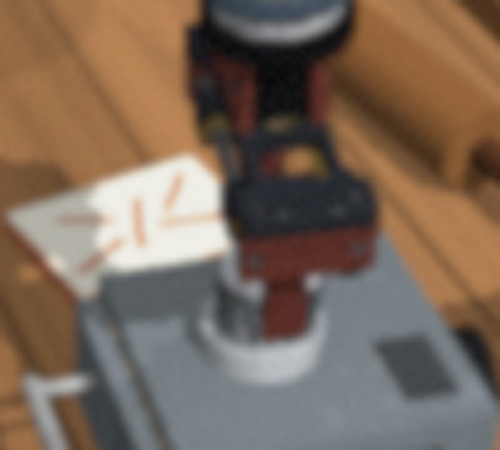

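```bash
python3 -c "
from h import *
A=[cv2.resize(cv2.imread(f'pics/{n}.png')[158:202,276:312],None,fx=11,fy=11,interpolation=cv2.INTER_CUBIC) for n in('s6','s7')]
cv2.imwrite('pics/c8.png',np.hstack(A))
S=load('side0.png'); f=S['rotation']; ex=R.from_quat(f).as_matrix()[:,0]; ex=ex*[1,1,0]; ex/=np.linalg.norm(ex)
for z in(.165,.163,.158,.156,.154): print(z,[((w2px(S,np.array([.677,.0595,z])+k*ex*.027)-[276,158])*11).round() for k in(-1,0)])
"
```

```text
0.165 [array([ 81., 130.]), array([193., 130.])]
0.163 [array([ 80., 137.]), array([193., 136.])]
0.158 [array([ 79., 154.]), array([191., 153.])]
0.156 [array([ 79., 161.]), array([191., 160.])]
0.154 [array([ 79., 167.]), array([190., 167.])]
```

View pics/c8.png

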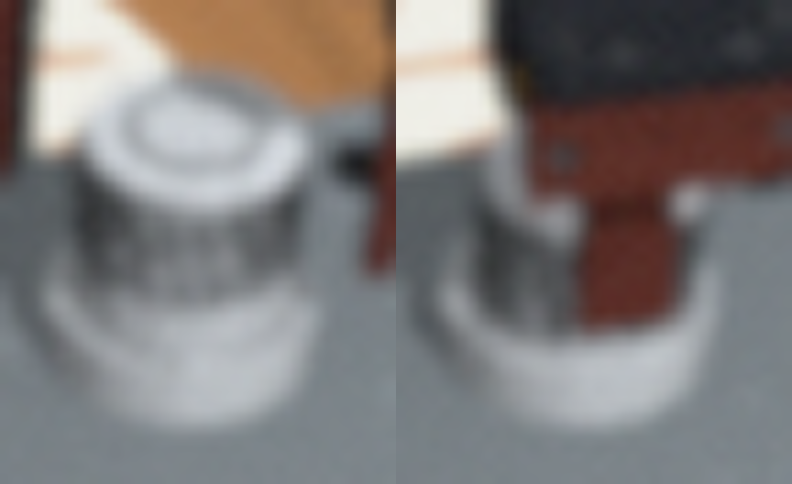

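```bash
python3 -c "
from h import *
g=[cv2.imread(f'pics/{n}.png',0).astype(int) for n in('s6','s7')]
for c in range(283,291): print(c); [print('  ',list(a[168:192,c])) for a in g]
print('spread',(w2px(load('side0.png'),[.677,.04,.154])-w2px(load('side0.png'),[.677,.04,.165])))
to(.677,.0595,.13,.9)
"
```

```text
283
   [np.int64(222), np.int64(202), np.int64(172), np.int64(141), np.int64(106), np.int64(81), np.int64(65), np.int64(61), np.int64(62), np.int64(59), np.int64(58), np.int64(67), np.int64(73), np.int64(84), np.int64(91), np.int64(99), np.int64(109), np.int64(122), np.int64(138), np.int64(147), np.int64(150), np.int64(140), np.int64(126), np.int64(120)]
   [np.int64(235), np.int64(225), np.int64(191), np.int64(140), np.int64(109), np.int64(100), np.int64(94), np.int64(86), np.int64(77), np.int64(70), np.int64(71), np.int64(76), np.int64(79), np.int64(75), np.int64(77), np.int64(81), np.int64(90), np.int64(106), np.int64(119), np.int64(132), np.int64(140), np.int64(136), np.int64(125), np.int64(120)]
284
   [np.int64(215), np.int64(203), np.int64(187), np.int64(171), np.int64(147), np.int64(114), np.int64(79), np.int64(61), np.int64(56), np.int64(54), np.int64(58), np.int64(59), np.int64(66), np.int64(72), np.int64(78), np.int64(89), np.int64(104), np.int64(117), np.int64(126), np.int64(139), np.int64(150), np.int64(153), np.int64(140), np.int64(130)]
   [np.int64(227), np.int64(215)
[... 4105 characters left out ...]
), np.int64(124), np.int64(127), np.int64(127), np.int64(138), np.int64(153), np.int64(164), np.int64(168), np.int64(167), np.int64(169), np.int64(172)]
   [np.int64(52), np.int64(56), np.int64(57), np.int64(63), np.int64(66), np.int64(65), np.int64(61), np.int64(81), np.int64(112), np.int64(137), np.int64(138), np.int64(121), np.int64(98), np.int64(83), np.int64(80), np.int64(81), np.int64(83), np.int64(82), np.int64(84), np.int64(89), np.int64(110), np.int64(141), np.int64(167), np.int64(177)]
spread [-0.2940869   3.37557345]
t 17.28 pos [0.6799 0.0578 0.1312] th -0.212 tilt [0.0667 0.0217] w 0.0536 F [-11.   -0.7  18.7] Mz [-0.32  2.03 -0.14] q6 1.81
tool cm [-0.33 -0.1   0.1 ] yaw -1.112
```

>>> play_rows(series="1 -0.2 0 0.6 0.03; 1 -0.2 0 0.6 -0.02; 1 -0.1 0 0.6 0")

```text
t: 17.53
eef_pos: [0.6802, 0.0577, 0.1311]
eef_rot: [0.993, -0.108, 0.043, -0.014]
force: [-11.0, -1.5, 21.6]
gripper_width: 0.0537
```

```bash
python3 -c "
from h import *
to(.677,.0595,.13,.9)
s=snap('side','s9.png')
to(.677,.0595,.13,.9)
g=[cv2.imread(f'pics/{n}.png',0).astype(float) for n in('s6','s7','s9')]
for c in (285,286,287,288,289,290,291):
    print(c,[a[174:184,c].astype(int).tolist() for a in g[1:]])
"
```

```text
t 17.53 pos [0.6802 0.0577 0.1311] th -0.219 tilt [0.0888 0.0186] w 0.0537 F [-11.   -1.5  21.6] Mz [-0.58  2.13 -0.14] q6 1.82
tool cm [-0.36 -0.1   0.08] yaw -1.119
t 17.58 pos [0.6802 0.0577 0.1311] th -0.219 tilt [0.0891 0.0185] w 0.0536 F [-8.4 -1.4 18.9] Mz [-0.6   1.45 -0.08] q6 1.82
tool cm [-0.36 -0.1   0.09] yaw -1.119
285 [[131, 124, 110, 87, 66, 59, 58, 59, 61, 65], [136, 129, 110, 87, 64, 59, 58, 60, 61, 64]]
286 [[129, 130, 122, 106, 84, 66, 64, 66, 69, 75], [122, 123, 113, 97, 82, 70, 66, 69, 71, 76]]
287 [[107, 114, 118, 115, 98, 78, 69, 75, 81, 85], [85, 91, 98, 103, 99, 83, 74, 77, 82, 91]]
288 [[76, 89, 108, 120, 112, 90, 76, 78, 84, 87], [62, 71, 91, 113, 115, 97, 82, 80, 86, 90]]
289 [[62, 78, 106, 128, 127, 105, 85, 80, 80, 80], [60, 66, 94, 123, 129, 112, 91, 81, 79, 80]]
290 [[61, 81, 112, 137, 138, 121, 98, 83, 80, 81], [57, 65, 93, 125, 135, 122, 100, 86, 80, 82]]
291 [[61, 79, 111, 129, 132, 116, 95, 79, 74, 77], [60, 66, 87, 115, 123, 116, 95, 80, 79, 77]]
```

```bash
python3 -c "
from h import *
env.close_job(); to(.677,.0595,.13,.9)"
```

```text
the job is handed in; nothing more can be done
the job is handed in; nothing more can be done
```

The job is handed in at about 17.6 s of the 64 s allowed, with the collar still gripped and pressed down; no verdict was reported.

- **Filter:** I laid it flat, pleats up, in the open tray. The side view confirmed this before I closed the drawer.
- **Drawer:** I pushed it by the handle until it stopped at about 20 N. The side view shows the front plate flush, and the handle's position matches an opening of about 0 mm.
- **Collar:** I pressed it and turned it about 1.1 rad clockwise until it dropped over the pin. It went down about 11 mm by the tool reading and 10.8 ± 0.5 mm by the images. Pushing harder, up to 21.6 N, and a small twist moved it no further. At hand-in the push was about 19 N against the 10 N spring.

**Disagreements:**
- **Stop on the pin:** before the keyway, the tool sank about 4 mm where 2 mm was expected. I put this down to slight slip of the pads on the collar. The image measurement does not depend on that slip.
- **Tool tilt:** the tool drifted to about 0.09 rad off vertical while pressing, with 8 to 12 N of sideways force. I could not correct this with the available moves.

I steered clear of the other things on the bench and saw none moved in the pictures. I did not check each one at the end.

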